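# Set the depth collar of a heater-block thermometer

## Task

Take the stem thermometer out of its parking stand and lower it upright into the empty centre well of the dry-block heater, then press it down gently, so that its stiff sliding collar is pushed up the stem by the block's top, until the tip rests on the bottom of the well and no further: the collar, lying on the block, then marks the well's depth. Let go and leave it standing there; do not ram the tip, and leave the tubes and everything else where they are.

Things in the scene. Friction and masses are not known exactly. Their poses are not given: they have to be found in the camera images.
- probe: Stem thermometer, loose, upright at the start. Origin at the tip (lower end), z up along the stem. Steel stem 10 mm in diameter, narrowing over its last 10 mm to a flat 6 mm nose. Grey plastic head from 100 to 145 mm above the tip: a block 32 mm along its x, 22 mm along its y (grip it across the 22 mm). A round black collar sits on the stem. Mass 70 to 115 g in all.
- tip (a point): The tip of the thermometer: centre of the nose's flat end face. It holds the sensor: pressing or knocking it with over 25 N spoils it. On a hard floor the force climbs that high within about a millimetre, so feel for it slowly, 15 mm/s or less.
- mark (a point): Centre of the collar's underside. The black collar is 24 mm in diameter and 12 mm high and slides along the stem against about 5 N of friction, staying where it is left.
- collar (a joint): Collar's place on the stem (m): its underside is 35 mm plus this value above the tip. Starts between 0 and 0.010, grows as the collar is pushed towards the head, at most 0.045.
- stand: Fixed grey parking stand, 70 x 70 x 38 mm block. Origin at the centre of its underside. The thermometer stands in its single central hole, 11.5 mm wide and 30 mm deep (floor of the hole 8 mm above the table).
- heater: Fixed dry-block heater: white housing round a 100 x 100 mm aluminium block, its flat top 95 mm above the table; console 50 mm high, 70 mm long on its -x side. Origin at the block's centre, at table height. Four wells near the corners (34 mm from the centre in x and y) hold capped tubes, caps ending 19 mm above the block's top; the centre well is empty.
- well (a point): Centre of the mouth of the empty centre well, level with the block's top. The well is 13 mm wide with a 2 mm chamfer, vertical and blind; its depth differs every time and is not known beforehand: 50 to 75 mm. Its floor is flat and hard.
- tube0: Capped sample tube, 12 mm wide, cap 16 mm wide, 102 mm tall, standing in a corner well of the heater. Origin at its foot. Not to be disturbed.
- tube1: Capped sample tube, 12 mm wide, cap 16 mm wide, 102 mm tall, standing in a corner well of the heater. Origin at its foot. Not to be disturbed.
- tube2: Capped sample tube, 12 mm wide, cap 16 mm wide, 102 mm tall, standing in a corner well of the heater. Origin at its foot. Not to be disturbed.
- tube3: Capped sample tube, 12 mm wide, cap 16 mm wide, 102 mm tall, standing in a corner well of the heater. Origin at its foot. Not to be disturbed.
- jar: Specimen jar, 56 mm wide, 65 mm tall, between heater and stand. Origin under its centre. Not to be disturbed.
- reagent: Reagent bottle, 54 mm wide, 120 mm tall, standing towards the back. Origin under its centre. Not to be disturbed.
- marker: Marker pen, 130 mm long, 16 mm thick, lying between heater and stand along its own x. Origin under its middle. Not to be disturbed.
Mind the look-alikes: they are no part of the job. Leave any pink look-alike of the probe alone. Leave any purple look-alike of the stand alone.

How it is judged:
By the outcome, as a careful person would: the job done as asked, in the order asked, and still so for the second after the job is handed in, with the robot touching nothing.
It also fails if it takes over 48 s, if anything falls off the work surface, if the arm or the gripper's body presses on something with over 40 N, if the wrist force passes 120 N, or if a joint passes its speed limit or range.

## Robot

A 6-joint arm with a two-finger parallel gripper is mounted at the origin on the work surface. World frame = base frame: x ahead of the robot, y to its left, z up, the work surface at z = 0. Lengths are in mm, angles in rad, forces in N, time in s.
With the tool pointing down it reaches from about 250 to 725 mm from the base axis. Payload 9.7 kg.
Tool frame: the origin (TCP) lies midway between the tips of the shut fingers; the grasp point (between the pads) lies 19 mm behind it; z points along the fingers, y is the line along which they close (so a half turn about z gives the same grasp; the last joint's range is limited). The gripper opens to 85 mm and grips with 20 to 120 N. Pads are 22 mm wide; open, the fingers measure 114 mm over their backs; the gripper's body (76 mm by 85 mm) begins 54 mm behind the grasp point. The pads swing forward as they close: fully open they stand 13 mm farther back than shut.
Start: joints at [0, 0.087, 0.176, 1.66, 0, 1.571], TCP at [549.997, -0, 231.284] pointing down, gripper open.
Joint ranges: [-3.13, 3.13], [-0.85, 1.81], [-1.15, 1.24], [-2.2, 2.28], [-1.44, 1.52], [-3.14, 3.14]. Speed limits (rad/s): [2.22, 2.22, 2.57, 3.14, 3.14, 3.14].

## Interface

Orientations are given as a 3x3 rotation matrix whose columns are the frame's x, y, z axes.
In Python, from plant import env gives the robot as it stands.
- The arm moves only by the tool jog_arm, never from a script. Its argument "commands" is one flat list of numbers, 7 for each row, row after row: the shift along the tool's x, y, z in shares of 500 mm (1.0 is 500 mm), then the turn, a rotation vector about the tool's x, y, z in normalised numbers (1 is pi rad), then the opening, from 0 (shut) to 1 (fully open). In form: [dx, dy, dz, wx, wy, wz, gripper, dx, dy, dz, wx, wy, wz, gripper, ...]. A call has 1 to 5 rows; each row is the pose to reach, as a shift and turn from the pose commanded when the call began, along the tool's axes at that moment; what a row does not reach only later rows make up. A row lasts 1/10 s, in which the tool goes at most 50 mm and 8.59 degrees, less where a joint would pass 70% of its speed; a pose out of reach is approached as far as the arm can. A shift or turn number past 1, either way, is cut back to 1. A call with a gripper value outside its range is refused whole. The fingers move at their own pace and stop on an object; "force" is the grip in N (left out, the last holds). Time passes only in rows, so rows that repeat a pose let the fingers close. It gives the time, the measured TCP pose, the force, the opening and the grip force at its end, in the units of the state.
- env.sense(): the state, without advancing time (a new reading comes with each control period).
- env.snapshot(name): name is "scene" or "side" or "wrist"; returns a dict with "img" (420x560x3 uint8, red, green, blue), "vertical_fov" (degrees; the focal length in pixels is half the picture's height over the tangent of half this angle, whatever the lens; pixels are square), "cx", "cy" (the principal point, pixels), "xyz" and "orientation" of the camera in the world. Camera axes: x right, y up, looking along -z (the intrinsics and any distortion apply to the point x, -y, -z); pixel columns grow to the right and rows downward; lengths in mm; the calibration is good to about 2 mm. A picture is of the moment at which its call begins. There is no depth.
- env.job_done(): hands the job in; it is judged then, once.
The state is a dict: "clock": time; "joint_pos": joint angles; "qvel": joint speeds; "tau": joint torques, N m; "tcp_pos": TCP position; "ee_rot": TCP orientation; "wrist_force": force on the tool from outside, world axes, zero at the start; "wrist_torque": the same for the moment, N m; "width": finger opening in mm; "grip_force": force on a finger pad.
Only numpy, scipy, OpenCV 4.12 (cv2) and the standard library are available. Lean on these libraries where they do the work, as an engineer would, in place of code of your own. Each camera call takes 0.05 s, during which the arm holds its last target. There are 200 camera calls.

## Working session

There is one attempt and no reset: what is moved stays moved. The work goes in short steps, Python scripts to look and compute and a tool call to move; the robot and the scene stay as the last step left them, time stands still between calls to the robot, and variables do not carry over. Pictures are saved under pics/ and viewed, at most 10 in all, crops included, and the job is handed in when it is done.

Besides the shell and the picture viewer there is one more tool, called after "Emit:" by a JSON object that holds its "fn" and its "kwargs". jog_arm: Moves the arm, as the interface text tells. Its arguments: {"type":"object","properties":{"commands":{"type":"array","items":{"type":"number"}},"force":{"type":"number"}},"required":["commands"]}

```bash
mkdir -p pics
cat > h.py <<'E'
import numpy as np,cv2
from plant import env
def snap(n,f):
    s=env.snapshot(n); cv2.imwrite('pics/'+f,cv2.cvtColor(s['img'],cv2.COLOR_RGB2BGR)); np.save('pics/'+f[:-4]+'.npy',s,allow_pickle=True); return s
def load(f): return np.load('pics/'+f+'.npy',allow_pickle=True).item()
def ray(s,u,v):
    f=210/np.tan(np.radians(s['vertical_fov'])/2)
    d=np.array([(u-s['cx'])/f,-(v-s['cy'])/f,-1]); return np.array(s['xyz']),np.array(s['orientation'])@d
def plane(s,u,v,z):
    o,d=ray(s,u,v); return o+d*(z-o[2])/d[2]
def proj(s,p):
    f=210/np.tan(np.radians(s['vertical_fov'])/2)
    c=np.array(s['orientation']).T@(np.array(p)-s['xyz']); return s['cx']+f*c[0]/-c[2], s['cy']-f*c[1]/-c[2]
def tri(s1,p1,s2,p2):
    a,d=ray(s1,*p1);b,e=ray(s2,*p2);t=np.linalg.lstsq(np.c_[d,-e],b-a,rcond=None)[0]
    p,q=a+t[0]*d,b+t[1]*e;return (p+q)/2,np.linalg.norm(p-q)
E
python3 - <<'E'
from h import *
for n in('scene','side','wrist'):
    s=snap(n,n+'0.png');print({k:v for k,v in s.items() if k!='img'})
print(env.sense())
cv2.imwrite('pics/both.png',np.vstack([cv2.resize(cv2.imread('pics/%s0.png'%n),(400,300)) for n in('scene','side')]))
E
```

```text
{'vertical_fov': 55.69892767824249, 'cx': 284.03139572222193, 'cy': 211.05145209417515, 'xyz': array([ 790.17394211, -528.0358385 ,  513.42739146]), 'orientation': array([[ 0.89797224, -0.26547743,  0.35095242],
       [ 0.43956653,  0.50368064, -0.74369825],
       [ 0.02066716,  0.82208731,  0.56898622]])}
{'vertical_fov': 47.05943344957238, 'cx': 275.95434899866945, 'cy': 209.72454235027178, 'xyz': array([125.36265357, 450.93406832, 815.26894994]), 'orientation': array([[-0.73326266,  0.51410668, -0.4449946 ],
       [-0.67994504, -0.55366187,  0.48076323],
       [ 0.00078704,  0.65509759,  0.75554386]])}
{'vertical_fov': 58.8618859372064, 'cx': 274.8856902652686, 'cy': 216.51646764008535, 'xyz': array([551.30526645,  69.1790197 , 374.72281135]), 'orientation': array([[ 0.99999821, -0.00157269,  0.00105666],
       [ 0.00121726,  0.96064038,  0.27779232],
       [-0.00145195, -0.27779053,  0.96064057]])}
{'clock': 0.15, 'joint_pos': array([ 3.13767615e-05,  8.73303668e-02,  1.75325474e-01,  1.65978018e+00,
       -1.66220413e-05,  1.57077389e+00]), 'qvel': array([-0.0013878 , -0.0027566 ,  0.00095398,  0.00115921,  0.00137788,
       -0.00170332]), 'tau': array([-3.04631758e-03, -5.20762289e+01,  4.65044117e+01,  1.38444663e-02,
       -2.16874664e-04, -1.82086734e-05]), 'tcp_pos': array([5.49836604e+02, 1.25148102e-02, 2.30752558e+02]), 'ee_rot': array([[-5.38265142e-05,  9.99999510e-01, -9.88742139e-04],
       [ 9.99999998e-01,  5.38100749e-05, -1.66530649e-05],
       [-1.65998524e-05, -9.88743034e-04, -9.99999511e-01]]), 'wrist_force': array([0.67158579, 0.65752284, 0.86800237]), 'wrist_torque': array([ 0.03915334, -0.03159181,  0.00716898]), 'grip_force': 0.0, 'width': 85.85150656251824}
```

View pics/scene0.png

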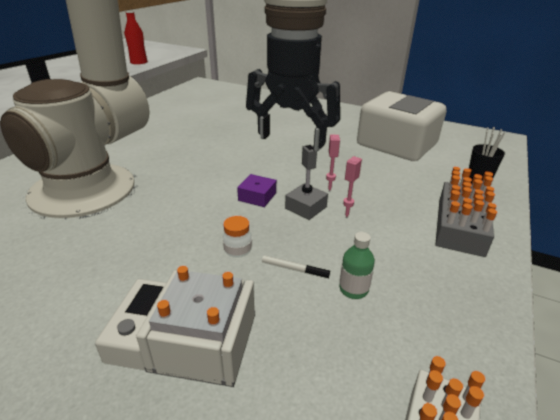

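View pics/side0.png

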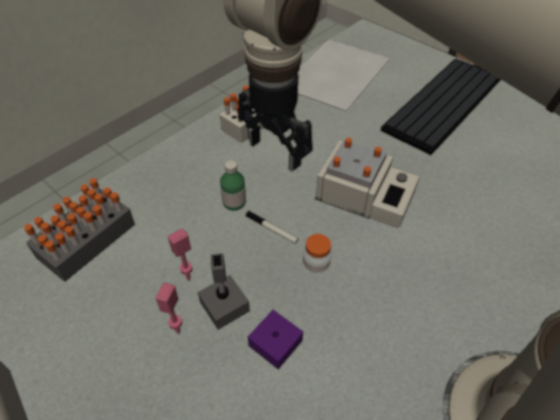

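The grey-headed thermometer stands in the grey stand at scene (309,157)/(307,200), side (218,267)/(224,300). The pink look-alikes are at scene (334,145) and (352,168), side (180,243) and (167,298); the purple stand is at scene (257,190), side (275,338). The grey one fits the description. The heater is at scene (200,310), with its centre well near (198,298); in the side view the well is near (357,160). Next I'll confirm with one enlarged crop.

Run:
```python
from h import *
a=cv2.imread('pics/scene0.png');b=cv2.imread('pics/side0.png')
c=lambda i,x,y:cv2.resize(i[y:y+100,x:x+133],(400,300),interpolation=cv2.INTER_CUBIC)
cv2.imwrite('pics/crop.png',np.vstack([np.hstack([c(a,245,125),c(b,155,235)]),np.hstack([c(a,135,250),c(b,295,120)])]))
S,D=load('scene0'),load('side0')
print(tri(S,(309,157),D,(218,267)),tri(S,(198,298),D,(357,160)))
```

```text
(array([512.80662504, 177.10250629, 130.775449  ]), np.float64(0.5024845473511558)) (array([ 518.59464207, -230.22572799,   95.64712281]), np.float64(3.08136683941607))
```

View pics/crop.png

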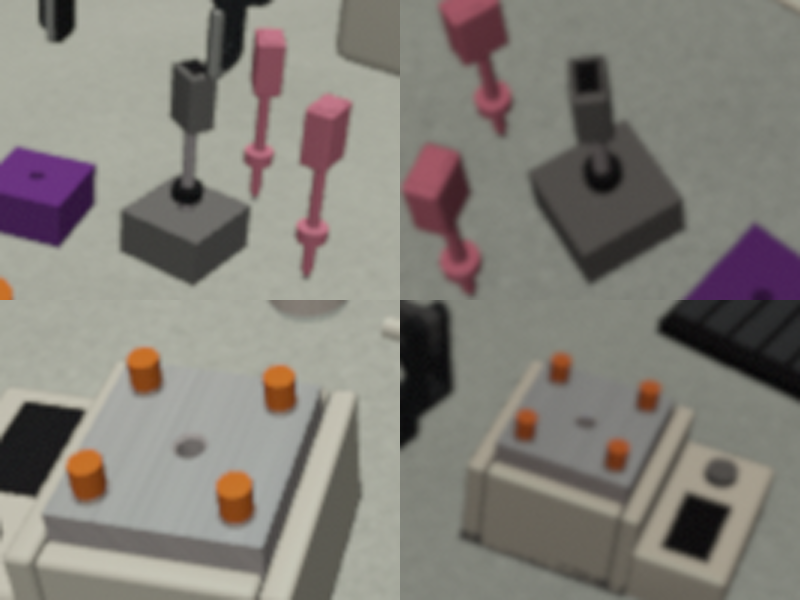

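The crop confirms it: the head is grey plastic with a dark top, and the black collar sits just above the grey stand. The well mouth is at scene (198.7,299), side (357,161). I'll go over the heater first for a close wrist view.

Units first: shifts go in shares of 500 mm and turns go in shares of pi rad. So -250 mm / 500 = -0.5, -200 mm / 500 = -0.4.

Emit:
{"fn": "jog_arm", "kwargs": {"commands": [-0.1,-0.012,0,0,0,0,1,-0.2,-0.024,0,0,0,0,1,-0.3,-0.036,0,0,0,0,1,-0.4,-0.05,0,0,0,0,1,-0.5,-0.064,0,0,0,0,1]}}

```text
clock: 0.65
tcp_pos: [517.6, -249.8, 231.1]
ee_rot: [[-0.0, 1.0, -0.0], [1.0, 0.0, 0.0], [0.0, -0.0, -1.0]]
wrist_force: [1.0, 1.0, 0.8]
width: 85.1
grip_force: 0.0
```

Emit:
{"fn": "jog_arm", "kwargs": {"commands": [0,0,0,0,0,0,1,0,0,0,0,0,0,1,0,0,0,0,0,0,1,0,0,0,0,0,0,1]}}

```text
clock: 1.05
tcp_pos: [518.6, -246.8, 231.4]
ee_rot: [[-0.002, 1.0, 0.0], [1.0, 0.002, 0.0], [0.0, 0.0, -1.0]]
wrist_force: [0.1, 0.4, 0.3]
width: 85.5
grip_force: 0.0
```

Run:
```python
from h import *
s=snap('wrist','w1.png');print(env.sense()['tcp_pos'],s['xyz'],env.sense()['wrist_force'])
```

```text
[ 518.64669655 -246.75295647  231.41026673] [ 519.81334966 -177.60893076  375.44697785] [-0.60856243  0.18599635  0.34406565]
```

Scaled: 250 mm / 500 = 0.5, 200 mm / 500 = 0.4.

Emit:
{"fn": "jog_arm", "kwargs": {"commands": [0.1,0,0,0,0,0,1,0.2,0,0,0,0,0,1,0.3,0,0,0,0,0,1,0.4,0,0,0,0,0,1,0.5,0,0,0,0,0,1]}}

```text
clock: 1.6
tcp_pos: [517.7, 4.9, 231.6]
ee_rot: [[-0.001, 1.0, 0.001], [1.0, 0.001, 0.0], [0.0, 0.001, -1.0]]
wrist_force: [1.1, -0.1, 0.6]
width: 85.3
grip_force: 0.0
```

Scaled: 110 mm / 500 = 0.22, 100 mm / 500 = 0.2.

Emit:
{"fn": "jog_arm", "kwargs": {"commands": [0.1,0,0,0,0,0,1,0.2,0,0,0,0,0,1,0.22,0,0,0,0,0,1,0.22,0,0,0,0,0,1,0.22,0,0,0,0,0,1]}}

```text
clock: 2.1
tcp_pos: [518.1, 112.0, 231.4]
ee_rot: [[-0.001, 1.0, 0.0], [1.0, 0.001, -0.0], [-0.0, 0.0, -1.0]]
wrist_force: [0.6, -0.4, -0.2]
width: 85.2
grip_force: 0.0
```

Emit:
{"fn": "jog_arm", "kwargs": {"commands": [0,0,0,0,0,0,1,0,0,0,0,0,0,1]}}

```text
clock: 2.3
tcp_pos: [518.4, 110.8, 231.4]
ee_rot: [[0.002, 1.0, 0.0], [1.0, -0.002, -0.0], [-0.0, 0.0, -1.0]]
wrist_force: [-0.1, 0.2, -0.3]
width: 85.2
grip_force: 0.0
```

Run:
```python
from h import *
s=snap('wrist','w2.png');print(env.sense()['clock'],env.sense()['tcp_pos'],s['xyz'])
cv2.imwrite('pics/w12.png',np.vstack([cv2.resize(cv2.imread('pics/w%d.png'%n),(400,300),interpolation=cv2.INTER_AREA) for n in(1,2)]))
```

```text
2.35 [518.40885954 110.91932657 231.38925301] [519.84171937 180.0083892  375.46770136]
```

View pics/w12.png

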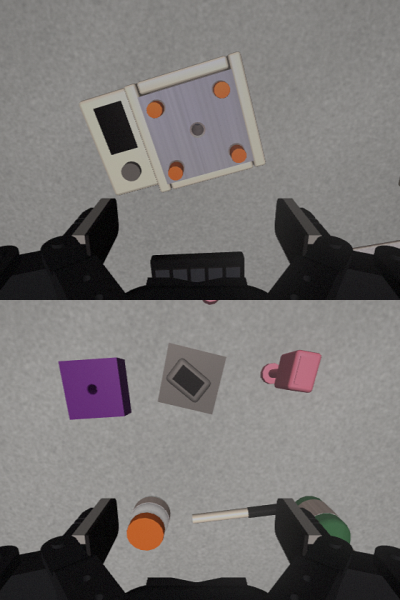

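In w12, the top panel (w1) shows the heater with the well at about (276,181) in full-size pixels and four orange caps round it. The bottom panel (w2) shows the head (dark screen with a rim) on the grey stand at about (263,112), turned roughly 40°.

Run:
```python
from h import *
W1,W2,S,D=load('w1'),load('w2'),load('scene0'),load('side0')
# caps in w1
def caps(s,roi):
    hsv=cv2.cvtColor(s['img'],cv2.COLOR_RGB2HSV);m=cv2.inRange(hsv,(5,150,90),(18,255,255));x,y,w,h=roi
    n,l,st,c=cv2.connectedComponentsWithStats(m[y:y+h,x:x+w]);return [(c[i]+[x,y],st[i][4]) for i in range(1,n) if st[i][4]>20]
P=[]
for c,a in caps(W1,(180,60,200,210)):
    p=plane(W1,*c,112);P.append(p);print('cap',c.round(1),a,p.round(1))
print('mean',np.mean(P,0))
g=cv2.cvtColor(W1['img'],cv2.COLOR_RGB2GRAY)
r=g[165:200,258:296];m=(r<(int(r.min())+int(np.median(r)))//2).astype(np.uint8)
n,l,st,c=cv2.connectedComponentsWithStats(m);i=1+np.argmax(st[1:,4]);q=c[i]+[258,165]
print('well',q,st[i],plane(W1,*q,95))
for s,u in((S,(198.7,299)),(D,(357,161))):print(plane(s,*u,95).round(1))
# head screen
g=cv2.cvtColor(W2['img'],cv2.COLOR_RGB2GRAY);r=g[75:150,225:305];m=(r<55).astype(np.uint8)
n,l,st,c=cv2.connectedComponentsWithStats(m);i=1+np.argmax(st[1:,4]);print('screen',st[i],c[i]+[225,75])
k=cv2.findContours((l==i).astype(np.uint8),0,1)[0][0];b=cv2.boxPoints(cv2.minAreaRect(k))+[225,75]
B=np.array([plane(W2,*p,153) for p in b]);print(B.round(1));print('centre',B.mean(0));
for j in range(2):e=B[j+1]-B[j];print(np.linalg.norm(e),np.degrees(np.arctan2(e[1],e[0])))
cv2.imwrite('pics/c2.png',np.hstack([cv2.resize(W2['img'][40:160,200:330,::-1],None,fx=3,fy=3,interpolation=2),cv2.resize(W1['img'][60:180+0,210:340,::-1],None,fx=3,fy=3,interpolation=2)]))
print('jar',[plane(W2,*np.array([145,233])*1.4,65)])
```

```text
cap [310.  125.3] 410 [ 544.  -188.3  112. ]
cap [216.2 153.2] 398 [ 478.7 -207.6  112. ]
cap [334.  217.4] 330 [ 563.5 -254.3  112. ]
cap [245.3 239.6] 385 [ 497.9 -271.9  112. ]
mean [ 521.01493125 -230.52233255  112.        ]
well [275.95067265 180.79820628] [ 10   8  17  17 223] [ 520.72678356 -230.29577892   95.        ]
[ 521.5 -230.1   95. ]
[ 515.9 -229.3   95. ]
screen [ 17  16  44  43 927] [263.3570658  112.57928803]
[[500.1 179.7 153. ]
 [509.2 189.8 153. ]
 [526.2 176.2 153. ]
 [517.2 165.7 153. ]]
centre [513.18559964 177.85918018 153.        ]
13.646707059971867 48.21126356559022
21.767810366242156 -38.66221201453793
jar [array([451.46530081, -18.14305646,  65.        ])]
```

View pics/c2.png

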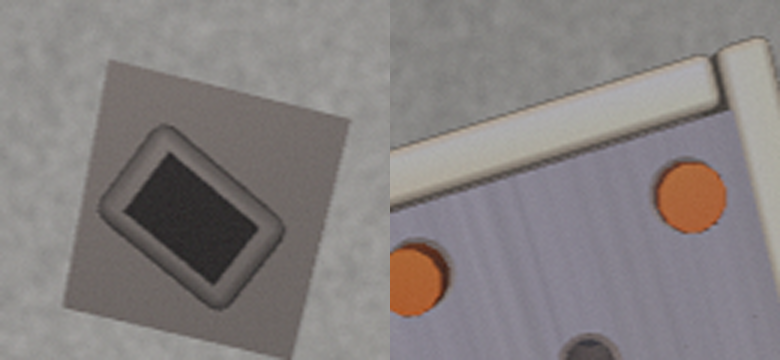

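Run:
```python
from h import *
W2,S,D=load('w2'),load('scene0'),load('side0')
print('pinkA',tri(S,(335,136),D,(168,290)),tri(S,(335,136),D,(180,236)))
print('pinkB',tri(S,(354,160),D,(180,236)),tri(S,(354,160),D,(168,290)))
print('pinkW2',plane(W2,298*1.4,71*1.4,135),'reagent',tri(S,(362,238),D,(232,166)))
a,b=env.sense()['tcp_pos'],0;print(513.2-a[0],177.9-a[1])
# check head by scene/side tri of top face centre
print(tri(S,(309.7,147.5),D,(217.3,260)), tri(S,(309,164),D,(218.5,269)))
print(env.sense()['joint_pos'])
```

```text
pinkA (array([533.21514012, 268.81498036, 146.01016024]), np.float64(5.084822125911744)) (array([565.57511782, 197.57459479, 184.73798149]), np.float64(15.165614038831556))
pinkB (array([605.93814781, 183.52822936, 142.79351028]), np.float64(4.140553814537505)) (array([575.431273  , 258.77603154,  96.56155377]), np.float64(28.208920420110704))
pinkW2 [607.54738219 185.5508171  135.        ] reagent (array([688.40013583, -19.87521874, 115.80778105]), np.float64(3.6177945896389274))
-5.208859541388506 66.98067343285211
(array([512.3574231 , 177.24460271, 152.40703128]), np.float64(0.7250250959432702)) (array([516.10671038, 173.47895775, 116.9259367 ]), np.float64(2.2161416205168467))
[ 2.10822202e-01  3.89480200e-02  1.25686577e-01  1.65739026e+00
 -7.30259187e-05  1.78336220e+00]
```

Pink probes are at (533,269) and (606,184), both over 90 mm from the target and clear. The head centre is (513,178) by both methods, with its top at z about 152 (expected 153). Moving above it and turning the tool by -0.88 rad.

Scaled: 67.8 mm / 500 = 0.1356, 60 mm / 500 = 0.12, -0.15 rad / 3.1416 = -0.0477.

Emit:
{"fn": "jog_arm", "kwargs": {"commands": [0.04,-0.002,0,0,0,-0.0477,0.6,0.08,-0.006,0,0,0,-0.0955,0.6,0.12,-0.01,0,0,0,-0.1432,0.6,0.1356,-0.01,0,0,0,-0.191,0.6,0.1356,-0.01,0,0,0,-0.2387,0.6]}}

```text
clock: 2.85
tcp_pos: [513.4, 180.1, 231.2]
ee_rot: [[-0.686, 0.727, -0.0], [0.727, 0.686, 0.0], [0.0, -0.0, -1.0]]
wrist_force: [-0.7, -0.2, 0.3]
width: 51.4
grip_force: 0.0
```

Scaled: -0.13 rad / 3.1416 = -0.0414.

Emit:
{"fn": "jog_arm", "kwargs": {"commands": [0,0,0,0,0,-0.0414,0.6,0,0,0,0,0,-0.0414,0.6,0,0,0,0,0,-0.0414,0.6,0,0,0,0,0,-0.0414,0.6]}}

```text
clock: 3.25
tcp_pos: [513.4, 179.4, 231.3]
ee_rot: [[-0.768, 0.64, 0.0], [0.64, 0.768, 0.0], [-0.0, 0.0, -1.0]]
wrist_force: [-0.0, 0.7, -0.9]
width: 51.0
grip_force: 0.0
```

Run:
```python
from h import *
s=snap('wrist','w3.png');q=env.sense();print(q['clock'],q['tcp_pos'],q['joint_pos'][5],q['width'],np.degrees(np.arctan2(q['ee_rot'][1,1],q['ee_rot'][0,1])))
```

```text
3.3 [513.3578509  179.54468831 231.3144705 ] 1.030049980697025 51.30750640272292 50.26008665306395
```

View pics/w3.png

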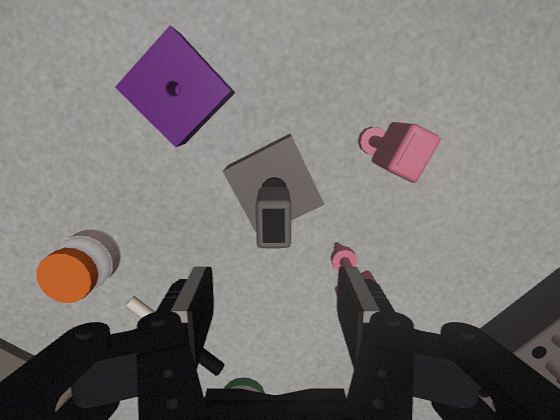

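The view shows the head at (273,225), squared up with the image and centred between the fingers (columns 201–350). The stand is behind it, and the pink ones are clear at right. Re-measuring from here.

Run:
```python
from h import *
W=load('w3');g=cv2.cvtColor(W['img'],cv2.COLOR_RGB2GRAY);x,y=255,200;r=g[y:y+55,x:x+40];m=(r<50).astype(np.uint8)
n,l,st,c=cv2.connectedComponentsWithStats(m);i=1+np.argmax(st[1:,4]);print(st[i],c[i]+[x,y])
k=cv2.findContours((l==i).astype(np.uint8),0,1)[0][0];b=cv2.boxPoints(cv2.minAreaRect(k))+[x,y]
B=np.array([plane(W,*p,153) for p in b]);print(B.mean(0));
for j in range(2):e=B[j+1]-B[j];print(np.linalg.norm(e),np.degrees(np.arctan2(e[1],e[0])))
q=env.sense();print(q['ee_rot'].T@(B.mean(0)-q['tcp_pos']),q['tcp_pos'])
```

```text
[  8   9  22  34 722] [273.14265928 225.57479224]
[513.98536812 177.62770796 153.        ]
12.98466359180808 50.278952440212095
21.66981057559124 -39.32889021984169
[-1.70444098 -1.07619777 78.31450415] [513.3578509  179.54468831 231.3144705 ]
```

Emit:
{"fn": "jog_arm", "kwargs": {"commands": [-0.003,-0.002,0.06,0,0,0,0.6,-0.003,-0.002,0.12,0,0,0,0.6,-0.003,-0.002,0.17,0,0,0,0.6,-0.003,-0.002,0.21,0,0,0,0.6,-0.003,-0.002,0.234,0,0,0,0.6]}}

```text
clock: 3.8
tcp_pos: [513.2, 177.8, 112.6]
ee_rot: [[-0.77, 0.638, -0.002], [0.638, 0.77, -0.001], [0.001, -0.002, -1.0]]
wrist_force: [-0.0, -0.3, -0.4]
width: 51.6
grip_force: 0.0
```

Emit:
{"fn": "jog_arm", "kwargs": {"commands": [0,0,0,0,0,0,0.6,0,0,0,0,0,0,0.6,0,0,0,0,0,0,0.6]}}

```text
clock: 4.1
tcp_pos: [514.4, 178.3, 115.6]
ee_rot: [[-0.771, 0.637, 0.002], [0.637, 0.771, 0.001], [-0.001, 0.002, -1.0]]
wrist_force: [0.0, 0.0, -0.1]
width: 50.9
grip_force: 0.0
```

Emit:
{"fn": "jog_arm", "kwargs": {"commands": [0,0,0,0,0,0,0.2,0,0,0,0,0,0,0.1,0,0,0,0,0,0,0.1,0,0,0,0,0,0,0,0,0,0,0,0,0,0], "force": 40}}

```text
clock: 4.6
tcp_pos: [514.1, 178.2, 114.9]
ee_rot: [[-0.771, 0.637, 0.001], [0.637, 0.771, 0.0], [-0.001, 0.001, -1.0]]
wrist_force: [0.3, -0.4, 6.0]
width: 21.7
grip_force: 43.1
```

Emit:
{"fn": "jog_arm", "kwargs": {"commands": [0,0,0,0,0,0,0,0,0,0,0,0,0,0,0,0,0,0,0,0,0]}}

```text
clock: 4.9
tcp_pos: [514.1, 178.2, 115.0]
ee_rot: [[-0.771, 0.637, 0.001], [0.637, 0.771, 0.0], [-0.001, 0.001, -1.0]]
wrist_force: [-0.2, -0.6, 5.0]
width: 21.6
grip_force: 43.1
```

Gripped at width 21.6 mm. Lifting straight up.

Scaled: -125 mm / 500 = -0.25, -95 mm / 500 = -0.19.

Emit:
{"fn": "jog_arm", "kwargs": {"commands": [0,0,-0.02,0,0,0,0,0,0,-0.06,0,0,0,0,0,0,-0.12,0,0,0,0,0,0,-0.19,0,0,0,0,0,0,-0.25,0,0,0,0]}}

```text
clock: 5.4
tcp_pos: [513.6, 178.1, 241.2]
ee_rot: [[-0.771, 0.637, 0.0], [0.637, 0.771, 0.0], [-0.0, 0.0, -1.0]]
wrist_force: [0.7, 0.6, -0.1]
width: 21.5
grip_force: 42.3
```

Emit:
{"fn": "jog_arm", "kwargs": {"commands": [0,0,0,0,0,0,0,0,0,0,0,0,0,0,0,0,0,0,0,0,0,0,0,0,0,0,0,0]}}

```text
clock: 5.8
tcp_pos: [513.4, 177.9, 237.9]
ee_rot: [[-0.771, 0.637, -0.002], [0.637, 0.771, -0.001], [0.001, -0.002, -1.0]]
wrist_force: [-0.4, 0.6, -0.6]
width: 21.5
grip_force: 42.4
```

Run:
```python
from h import *
W=snap('wrist','w4.png');snap('side','side4.png');snap('scene','scene4.png');q=env.sense();print(q['tcp_pos'],q['wrist_force'],q['ee_rot'].round(4))
d=np.array([520.9,-230.3])-[513.7,177.75]
print('world move',d,'tool',q['ee_rot'].T@[*d,0])
# predicted tip pixel
for n in('side4','scene4'):
    s=load(n);t=q['tcp_pos'].copy();print(n,[proj(s,t+[0,0,z]) for z in(-107,-20,38)])
a=cv2.imread('pics/scene4.png');b=cv2.imread('pics/side4.png')
def c(i,s,z=160):
    u,v=map(int,proj(load(s),q['tcp_pos']+[0,0,-50]));x,y=max(0,min(560-z,u-z//2)),max(0,min(420-z,v-z//2));print(x,y);return cv2.resize(i[y:y+z,x:x+z],(400,400),interpolation=2)
cv2.imwrite('pics/c4.png',np.hstack([c(a,'scene4'),c(b,'side4')]))
```

```text
[513.53459936 177.99349312 238.53794167] [ 0.24824278  1.09652234 -0.90307287] [[-7.707e-01  6.372e-01 -1.200e-03]
 [ 6.372e-01  7.707e-01 -4.000e-04]
 [ 7.000e-04 -1.100e-03 -1.000e+00]]
world move [   7.2  -408.05] tool [-2.65548563e+02 -3.09904138e+02  1.68037528e-01]
side4 [(np.float64(217.42191038525954), np.float64(266.8736445338322)), (np.float64(212.36839192463808), np.float64(235.43472211801247)), (np.float64(208.48026013567778), np.float64(211.24589712249204))]
scene4 [(np.float64(309.6185421491486), np.float64(156.5491891525576)), (np.float64(312.12665001426865), np.float64(117.14719386175014)), (np.float64(313.98096847291373), np.float64(88.0161312821533))]
231 51
134 166
```

View pics/c4.png

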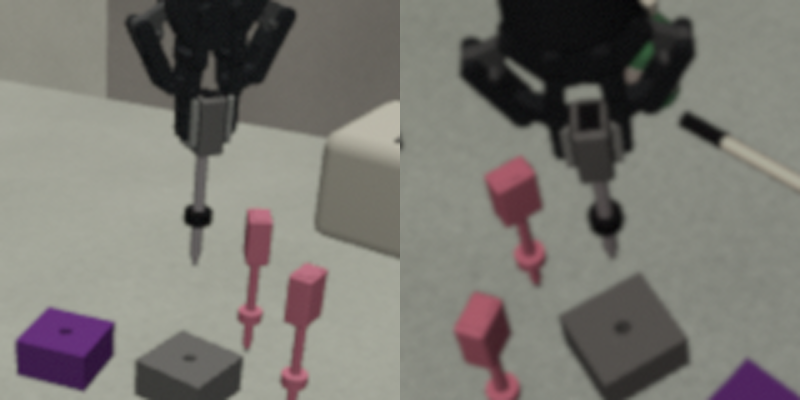

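The probe is held upright, with the collar partway down the stem. The tip is at scene (308.6,156.6), side (219.2,268.8). Now checking tilt by triangulation.

Run:
```python
from h import *
S,D=load('scene4'),load('side4')
print('tip',tri(S,(308.6,156.6),D,(219.2,268.8)))
f=lambda o,x,y:(o[0]+x/2.5,o[1]+y/2.5)
print('collar',tri(S,f((231,51),197,216),D,f((134,166),206,217)))
# stem axis segment between head & collar
for s,o,(x0,x1,y0,y1) in((S,(231,51),(180,225,158,205)),(D,(134,166),(185,225,180,200))):
    print([f(o,x0,y0),f(o,x1,y1)])
```

```text
tip (array([510.12717353, 178.39477725, 130.14813715]), np.float64(1.8596685287655716))
collar (array([511.00942278, 177.7180185 , 174.59759795]), np.float64(0.6993096795701982))
[(303.0, 114.2), (321.0, 133.0)]
[(208.0, 238.0), (224.0, 246.0)]
```

Scaled: -151 mm / 500 = -0.302, -130 mm / 500 = -0.26.

Emit:
{"fn": "jog_arm", "kwargs": {"commands": [-0.03,-0.036,0,0,0,0,0,-0.08,-0.094,0,0,0,0,0,-0.14,-0.162,0,0,0,0,0,-0.2,-0.234,0,0,0,0,0,-0.26,-0.302,0,0,0,0,0]}}

```text
clock: 6.45
tcp_pos: [517.3, -22.8, 239.1]
ee_rot: [[-0.771, 0.637, -0.0], [0.637, 0.771, -0.0], [0.0, -0.0, -1.0]]
wrist_force: [1.0, -0.6, -0.6]
width: 21.6
grip_force: 42.4
```

Emit:
{"fn": "jog_arm", "kwargs": {"commands": [-0.06,-0.07,0,0,0,0,0,-0.12,-0.14,0,0,0,0,0,-0.18,-0.212,0,0,0,0,0,-0.23,-0.276,0,0,0,0,0,-0.26,-0.306,0,0,0,0,0]}}

```text
clock: 6.95
tcp_pos: [519.7, -224.9, 238.7]
ee_rot: [[-0.769, 0.639, -0.001], [0.639, 0.769, -0.0], [0.0, -0.001, -1.0]]
wrist_force: [0.1, 0.6, -0.5]
width: 21.3
grip_force: 42.3
```

Scaled: -6 mm / 500 = -0.012, -5.5 mm / 500 = -0.011.

Emit:
{"fn": "jog_arm", "kwargs": {"commands": [-0.011,-0.012,0,0,0,0,0,-0.011,-0.012,0,0,0,0,0,-0.011,-0.012,0,0,0,0,0,-0.011,-0.012,0,0,0,0,0,-0.011,-0.012,0,0,0,0,0]}}

```text
clock: 7.45
tcp_pos: [521.1, -228.9, 239.5]
ee_rot: [[-0.772, 0.636, 0.0], [0.636, 0.772, -0.0], [-0.0, 0.0, -1.0]]
wrist_force: [0.2, 0.0, -1.8]
width: 21.8
grip_force: 42.3
```

Run:
```python
from h import *
snap('side','side5.png');snap('scene','scene5.png')
T=[]
for i in range(4):
    env.snapshot('wrist');q=env.sense();T.append(q['tcp_pos']);print(q['tcp_pos'].round(2),q['wrist_force'].round(1))
print(q['clock'],'tool shift',q['ee_rot'].T@(np.array([521.2,-229.9,0])-[*np.mean(T,0)[:2],0]),q['joint_pos'])
a=cv2.imread('pics/scene5.png');b=cv2.imread('pics/side5.png')
def c(i,s,z=160):
    u,v=map(int,proj(load(s),[521,-230,125]));x,y=max(0,min(560-z,u-z//2)),max(0,min(420-z,v-z//2));print(x,y);return cv2.resize(i[y:y+z,x:x+z],(400,400),interpolation=2)
cv2.imwrite('pics/c5.png',np.hstack([c(a,'scene5'),c(b,'side5')]))
```

```text
[ 521.   -229.4   239.45] [-0.  -0.  -0.1]
[ 521.01 -229.58  239.41] [ 0.6 -0.3 -0.9]
[ 520.96 -229.66  239.37] [ 0.3 -0.2 -1. ]
[ 520.96 -229.78  239.35] [ 0.8 -0.1 -0.7]
7.75 tool shift [-3.54612217e-01 -9.06277610e-02  4.00647146e-05] [-4.15390533e-01  1.37487286e-01  2.46854169e-01  1.68004795e+00
 -1.94300238e-05  2.75115334e-01]
116 203
277 69
```

View pics/c5.png

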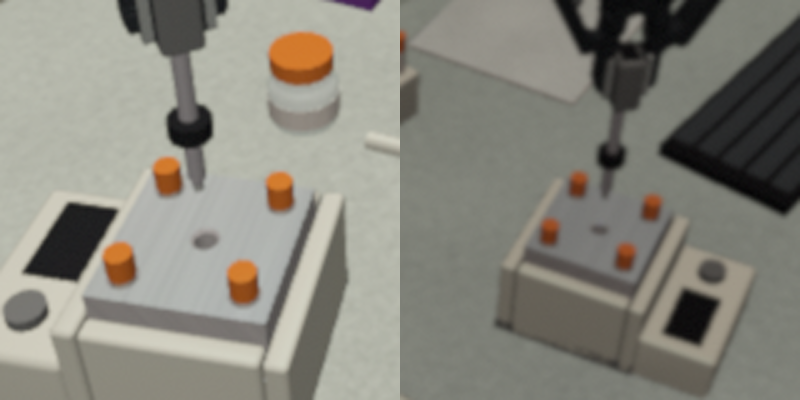

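The tip hangs above the well, at scene (195.6,277.8), side (359,146.6). The well is at scene (198.2,299), side (357,160.6).

Run:
```python
from h import *
S,D=load('scene5'),load('side5')
print('tip',tri(S,(195.6,277.8),D,(359,146.6)),'well',tri(S,(198.2,299),D,(357,160.6)))
for n,s,t,w in(('scene',S,(195.6,277.8),(198.2,299)),('side',D,(359,146.6),(357,160.6))):
    print(n,'well@95',plane(s,*w,95),'tip@131',plane(s,*t,131),'vertical under tip should be px',proj(s,plane(s,*t,131)-[0,0,36]))
```

```text
tip (array([ 519.08911054, -229.69141745,  134.22436809]), np.float64(3.0960245305482763)) well (array([ 518.6025782 , -230.36461725,   93.77149701]), np.float64(3.4026218945124995))
scene well@95 [ 520.88694517 -230.38498681   95.        ] tip@131 [ 518.17147653 -226.39167281  131.        ] vertical under tip should be px (np.float64(198.31686424529397), np.float64(296.4349124002145))
side well@95 [ 516.66033127 -230.36177989   95.        ] tip@131 [ 519.80308519 -233.99648267  131.        ] vertical under tip should be px (np.float64(356.83369493181823), np.float64(159.0792961749336))
```

The tip is within 1 mm of the well axis. Descending: to just above the mouth, then slowly in.

Emit:
{"fn": "jog_arm", "kwargs": {"commands": [0,0,0.02,0,0,0,0,0,0,0.044,0,0,0,0,0,0,0.06,0,0,0,0,0,0,0.066,0,0,0,0,0,0,0.068,0,0,0,0], "force": 25}}

```text
clock: 8.25
tcp_pos: [520.6, -229.9, 204.5]
ee_rot: [[-0.771, 0.637, -0.001], [0.637, 0.771, 0.0], [0.001, -0.0, -1.0]]
wrist_force: [-0.0, 0.5, -0.4]
width: 21.1
grip_force: 42.3
```

Scaled: 5 mm / 500 = 0.01, 4 mm / 500 = 0.008.

Emit:
{"fn": "jog_arm", "kwargs": {"commands": [0,0,0.002,0,0,0,0,0,0,0.004,0,0,0,0,0,0,0.006,0,0,0,0,0,0,0.008,0,0,0,0,0,0,0.01,0,0,0,0]}}

```text
clock: 8.75
tcp_pos: [521.0, -230.0, 200.3]
ee_rot: [[-0.771, 0.637, 0.0], [0.637, 0.771, -0.0], [-0.0, 0.0, -1.0]]
wrist_force: [0.4, -0.0, -0.4]
width: 21.5
grip_force: 42.3
```

Scaled: 8 mm / 500 = 0.016, 6 mm / 500 = 0.012.

Emit:
{"fn": "jog_arm", "kwargs": {"commands": [0,0,0.003,0,0,0,0,0,0,0.006,0,0,0,0,0,0,0.009,0,0,0,0,0,0,0.012,0,0,0,0,0,0,0.016,0,0,0,0]}}

```text
clock: 9.25
tcp_pos: [520.9, -230.0, 192.2]
ee_rot: [[-0.771, 0.637, 0.0], [0.637, 0.771, -0.0], [-0.0, -0.0, -1.0]]
wrist_force: [-0.9, -0.0, -0.4]
width: 21.8
grip_force: 42.3
```

Scaled: 18 mm / 500 = 0.036, 15 mm / 500 = 0.03.

Emit:
{"fn": "jog_arm", "kwargs": {"commands": [0,0,0.008,0,0,0,0,0,0,0.016,0,0,0,0,0,0,0.024,0,0,0,0,0,0,0.03,0,0,0,0,0,0,0.036,0,0,0,0]}}

```text
clock: 9.75
tcp_pos: [520.9, -230.0, 173.9]
ee_rot: [[-0.771, 0.637, -0.0], [0.637, 0.771, 0.0], [0.0, -0.0, -1.0]]
wrist_force: [-0.2, -0.3, -0.9]
width: 21.5
grip_force: 42.3
```

Run:
```python
from h import *
snap('scene','scene6.png');snap('side','side6.png')
F=[]
for i in range(5):
    q=env.sense();F.append(q['wrist_force']);env.snapshot('wrist')
print(np.mean(F,0),q['tcp_pos'],q['grip_force'],q['clock'])
a=cv2.imread('pics/scene6.png');cv2.imwrite('pics/c6.png',np.hstack([cv2.resize(a[210:330,130:250],(480,480),interpolation=2),cv2.resize(cv2.imread('pics/side6.png')[100:180,320:400],(320,320),interpolation=2).repeat(1,0) if 0 else cv2.copyMakeBorder(cv2.resize(cv2.imread('pics/side6.png')[100:180,320:400],(320,320),interpolation=2),0,160,0,0,0)]))
```

```text
[-0.55309553  0.06309231 -1.0254722 ] [ 520.99068904 -230.00716905  174.50033839] 42.297152280807495 10.05
```

View pics/c6.png

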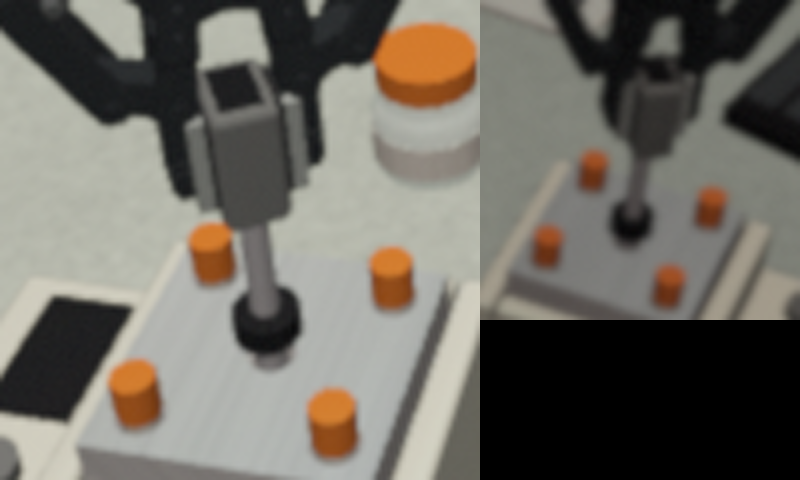

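The stem is well inside the well, and the collar hovers about 10 mm over the block at crop (266,320). Going down at 15 mm/s or less. The earliest possible floor is at TCP z of about 152.

Scaled: 7.5 mm / 500 = 0.015, 1.5 mm / 500 = 0.003.

Emit:
{"fn": "jog_arm", "kwargs": {"commands": [0,0,0.003,0,0,0,0,0,0,0.006,0,0,0,0,0,0,0.009,0,0,0,0,0,0,0.012,0,0,0,0,0,0,0.015,0,0,0,0]}}

```text
clock: 10.6
tcp_pos: [520.9, -230.0, 166.6]
ee_rot: [[-0.771, 0.637, -0.0], [0.637, 0.771, 0.0], [0.0, -0.0, -1.0]]
wrist_force: [-0.1, -0.0, -1.1]
width: 21.6
grip_force: 42.3
```

Emit:
{"fn": "jog_arm", "kwargs": {"commands": [0,0,0.003,0,0,0,0,0,0,0.006,0,0,0,0,0,0,0.009,0,0,0,0,0,0,0.012,0,0,0,0,0,0,0.0146,0,0,0,0]}}

```text
clock: 11.1
tcp_pos: [520.9, -230.0, 159.8]
ee_rot: [[-0.771, 0.637, 0.001], [0.637, 0.771, -0.0], [-0.001, 0.0, -1.0]]
wrist_force: [-1.0, 0.4, 4.6]
width: 21.7
grip_force: 43.1
```

Scaled: 5.5 mm / 500 = 0.011, 4.5 mm / 500 = 0.009.

Emit:
{"fn": "jog_arm", "kwargs": {"commands": [0,0,0.003,0,0,0,0,0,0,0.006,0,0,0,0,0,0,0.009,0,0,0,0,0,0,0.011,0,0,0,0,0,0,0.011,0,0,0,0]}}

```text
clock: 11.6
tcp_pos: [520.9, -230.0, 153.7]
ee_rot: [[-0.771, 0.637, -0.0], [0.637, 0.771, 0.0], [0.0, -0.0, -1.0]]
wrist_force: [-0.0, -0.5, 2.2]
width: 21.4
grip_force: 42.9
```

The collar is sliding (about 5 N). Now feeling for the floor in 0.8 mm steps, each checked.

Scaled: 0.8 mm / 500 = 0.0016, 0.4 mm / 500 = 0.0008.

Emit:
{"fn": "jog_arm", "kwargs": {"commands": [0,0,0.0008,0,0,0,0,0,0,0.0016,0,0,0,0], "force": 20}}

```text
clock: 11.8
tcp_pos: [520.9, -230.0, 153.3]
ee_rot: [[-0.771, 0.637, 0.0], [0.637, 0.771, -0.0], [-0.0, -0.0, -1.0]]
wrist_force: [-1.1, -0.2, 3.6]
width: 21.5
grip_force: 43.0
```

Scaled: 0.8 mm / 500 = 0.0016, 0.4 mm / 500 = 0.0008.

Emit:
{"fn": "jog_arm", "kwargs": {"commands": [0,0,0.0008,0,0,0,0.1,0,0,0.0016,0,0,0,0.1], "force": 20}}

```text
clock: 12.0
tcp_pos: [520.9, -230.0, 152.4]
ee_rot: [[-0.771, 0.637, 0.0], [0.637, 0.771, -0.0], [-0.0, -0.0, -1.0]]
wrist_force: [-1.0, 0.9, 4.7]
width: 21.7
grip_force: 43.0
```

Scaled: 0.8 mm / 500 = 0.0016, 0.4 mm / 500 = 0.0008.

Emit:
{"fn": "jog_arm", "kwargs": {"commands": [0,0,0.0008,0,0,0,0.1,0,0,0.0016,0,0,0,0.1]}}

```text
clock: 12.2
tcp_pos: [520.9, -230.0, 151.6]
ee_rot: [[-0.771, 0.637, 0.0], [0.637, 0.771, -0.0], [-0.0, -0.0, -1.0]]
wrist_force: [-1.5, -0.1, 4.7]
width: 21.4
grip_force: 43.0
```

Scaled: 0.8 mm / 500 = 0.0016, 0.4 mm / 500 = 0.0008.

Emit:
{"fn": "jog_arm", "kwargs": {"commands": [0,0,0.0008,0,0,0,0.1,0,0,0.0016,0,0,0,0.1]}}

```text
clock: 12.4
tcp_pos: [520.9, -230.0, 150.8]
ee_rot: [[-0.771, 0.637, 0.0], [0.637, 0.771, -0.0], [-0.0, -0.0, -1.0]]
wrist_force: [-1.8, -0.1, 4.1]
width: 21.1
grip_force: 43.0
```

Scaled: 0.8 mm / 500 = 0.0016, 0.4 mm / 500 = 0.0008.

Emit:
{"fn": "jog_arm", "kwargs": {"commands": [0,0,0.0008,0,0,0,0.1,0,0,0.0016,0,0,0,0.1]}}

```text
clock: 12.6
tcp_pos: [520.9, -230.0, 150.0]
ee_rot: [[-0.771, 0.637, 0.0], [0.637, 0.771, -0.0], [-0.0, -0.0, -1.0]]
wrist_force: [-0.2, -0.6, 4.0]
width: 21.4
grip_force: 43.0
```

Scaled: 0.8 mm / 500 = 0.0016, 0.4 mm / 500 = 0.0008.

Emit:
{"fn": "jog_arm", "kwargs": {"commands": [0,0,0.0008,0,0,0,0.1,0,0,0.0016,0,0,0,0.1]}}

```text
clock: 12.8
tcp_pos: [520.9, -230.0, 149.2]
ee_rot: [[-0.771, 0.637, 0.0], [0.637, 0.771, -0.0], [-0.0, 0.0, -1.0]]
wrist_force: [-2.4, -0.9, 4.1]
width: 21.5
grip_force: 43.0
```

Scaled: 0.8 mm / 500 = 0.0016, 0.4 mm / 500 = 0.0008.

Emit:
{"fn": "jog_arm", "kwargs": {"commands": [0,0,0.0008,0,0,0,0.1,0,0,0.0016,0,0,0,0.1]}}

```text
clock: 13.0
tcp_pos: [520.9, -230.0, 148.4]
ee_rot: [[-0.771, 0.637, -0.0], [0.637, 0.771, -0.0], [-0.0, -0.0, -1.0]]
wrist_force: [-1.2, -0.6, 5.4]
width: 21.6
grip_force: 43.0
```

Scaled: 0.8 mm / 500 = 0.0016, 0.4 mm / 500 = 0.0008.

Emit:
{"fn": "jog_arm", "kwargs": {"commands": [0,0,0.0008,0,0,0,0.1,0,0,0.0016,0,0,0,0.1]}}

```text
clock: 13.2
tcp_pos: [520.9, -230.0, 147.6]
ee_rot: [[-0.771, 0.637, 0.0], [0.637, 0.771, -0.0], [-0.0, -0.0, -1.0]]
wrist_force: [-1.8, -0.7, 4.2]
width: 21.4
grip_force: 43.0
```

Scaled: 0.8 mm / 500 = 0.0016, 0.4 mm / 500 = 0.0008.

Emit:
{"fn": "jog_arm", "kwargs": {"commands": [0,0,0.0008,0,0,0,0.1,0,0,0.0016,0,0,0,0.1]}}

```text
clock: 13.4
tcp_pos: [520.9, -230.0, 146.7]
ee_rot: [[-0.771, 0.637, -0.0], [0.637, 0.771, -0.0], [0.0, -0.0, -1.0]]
wrist_force: [-1.2, -0.5, 4.8]
width: 21.6
grip_force: 43.0
```

Scaled: 0.8 mm / 500 = 0.0016, 0.4 mm / 500 = 0.0008.

Emit:
{"fn": "jog_arm", "kwargs": {"commands": [0,0,0.0008,0,0,0,0.1,0,0,0.0016,0,0,0,0.1]}}

```text
clock: 13.6
tcp_pos: [520.9, -230.0, 145.9]
ee_rot: [[-0.771, 0.637, -0.0], [0.637, 0.771, -0.0], [-0.0, -0.0, -1.0]]
wrist_force: [-1.1, -0.2, 3.7]
width: 21.2
grip_force: 43.0
```

Scaled: 0.8 mm / 500 = 0.0016, 0.4 mm / 500 = 0.0008.

Emit:
{"fn": "jog_arm", "kwargs": {"commands": [0,0,0.0008,0,0,0,0.1,0,0,0.0016,0,0,0,0.1]}}

```text
clock: 13.8
tcp_pos: [520.9, -230.0, 145.1]
ee_rot: [[-0.771, 0.637, -0.0], [0.637, 0.771, -0.0], [0.0, -0.0, -1.0]]
wrist_force: [-1.1, -0.7, 4.6]
width: 21.4
grip_force: 43.0
```

Scaled: 0.8 mm / 500 = 0.0016, 0.4 mm / 500 = 0.0008.

Emit:
{"fn": "jog_arm", "kwargs": {"commands": [0,0,0.0008,0,0,0,0.1,0,0,0.0016,0,0,0,0.1]}}

```text
clock: 14.0
tcp_pos: [520.9, -230.0, 144.4]
ee_rot: [[-0.771, 0.637, -0.0], [0.637, 0.771, -0.0], [0.0, -0.0, -1.0]]
wrist_force: [-0.9, 0.2, 4.0]
width: 21.2
grip_force: 43.0
```

Scaled: 0.8 mm / 500 = 0.0016, 0.4 mm / 500 = 0.0008.

Emit:
{"fn": "jog_arm", "kwargs": {"commands": [0,0,0.0008,0,0,0,0.1,0,0,0.0016,0,0,0,0.1]}}

```text
clock: 14.2
tcp_pos: [520.9, -230.0, 143.5]
ee_rot: [[-0.771, 0.637, -0.0], [0.637, 0.771, -0.0], [0.0, -0.0, -1.0]]
wrist_force: [-0.9, -0.7, 4.9]
width: 21.3
grip_force: 43.0
```

Emit:
{"fn": "jog_arm", "kwargs": {"commands": [0,0,0.0008,0,0,0,0.1,0,0,0.0016,0,0,0,0.1]}}

```text
clock: 14.4
tcp_pos: [520.9, -230.0, 142.7]
ee_rot: [[-0.771, 0.637, -0.0], [0.637, 0.771, 0.0], [0.0, -0.0, -1.0]]
wrist_force: [-1.5, -1.6, 4.2]
width: 21.5
grip_force: 43.0
```

Scaled: 0.8 mm / 500 = 0.0016, 0.4 mm / 500 = 0.0008.

Emit:
{"fn": "jog_arm", "kwargs": {"commands": [0,0,0.0008,0,0,0,0.1,0,0,0.0016,0,0,0,0.1]}}

```text
clock: 14.6
tcp_pos: [520.9, -230.0, 142.0]
ee_rot: [[-0.771, 0.637, -0.0], [0.637, 0.771, -0.0], [0.0, -0.0, -1.0]]
wrist_force: [-1.2, -1.1, 4.4]
width: 21.7
grip_force: 43.0
```

Scaled: 0.8 mm / 500 = 0.0016, 0.4 mm / 500 = 0.0008.

Emit:
{"fn": "jog_arm", "kwargs": {"commands": [0,0,0.0008,0,0,0,0.1,0,0,0.0016,0,0,0,0.1]}}

```text
clock: 14.8
tcp_pos: [520.9, -230.0, 141.2]
ee_rot: [[-0.771, 0.637, 0.0], [0.637, 0.771, 0.0], [-0.0, 0.0, -1.0]]
wrist_force: [-1.9, -1.2, 3.9]
width: 21.4
grip_force: 43.0
```

Emit:
{"fn": "jog_arm", "kwargs": {"commands": [0,0,0.0008,0,0,0,0.1,0,0,0.0016,0,0,0,0.1]}}

```text
clock: 15.0
tcp_pos: [520.9, -230.0, 140.4]
ee_rot: [[-0.771, 0.637, -0.0], [0.637, 0.771, -0.0], [0.0, -0.0, -1.0]]
wrist_force: [-1.4, -0.7, 4.5]
width: 21.8
grip_force: 43.0
```

Emit:
{"fn": "jog_arm", "kwargs": {"commands": [0,0,0.0008,0,0,0,0.1,0,0,0.0016,0,0,0,0.1]}}

```text
clock: 15.2
tcp_pos: [520.9, -230.0, 139.5]
ee_rot: [[-0.771, 0.637, -0.0], [0.637, 0.771, -0.0], [0.0, -0.0, -1.0]]
wrist_force: [-1.6, -1.2, 4.4]
width: 21.4
grip_force: 43.0
```

Scaled: 0.8 mm / 500 = 0.0016, 0.4 mm / 500 = 0.0008.

Emit:
{"fn": "jog_arm", "kwargs": {"commands": [0,0,0.0008,0,0,0,0.1,0,0,0.0016,0,0,0,0.1]}}

```text
clock: 15.4
tcp_pos: [520.9, -230.0, 138.7]
ee_rot: [[-0.771, 0.637, -0.0], [0.637, 0.771, -0.0], [0.0, -0.0, -1.0]]
wrist_force: [-2.2, -1.9, 4.6]
width: 21.6
grip_force: 43.0
```

Scaled: 0.8 mm / 500 = 0.0016, 0.4 mm / 500 = 0.0008.

Emit:
{"fn": "jog_arm", "kwargs": {"commands": [0,0,0.0008,0,0,0,0.1,0,0,0.0016,0,0,0,0.1]}}

```text
clock: 15.6
tcp_pos: [520.9, -230.0, 138.0]
ee_rot: [[-0.771, 0.637, 0.0], [0.637, 0.771, -0.0], [-0.0, 0.0, -1.0]]
wrist_force: [-2.1, -1.6, 5.3]
width: 21.7
grip_force: 43.0
```

Scaled: 0.8 mm / 500 = 0.0016, 0.4 mm / 500 = 0.0008.

Emit:
{"fn": "jog_arm", "kwargs": {"commands": [0,0,0.0008,0,0,0,0.1,0,0,0.0016,0,0,0,0.1]}}

```text
clock: 15.8
tcp_pos: [520.9, -230.0, 137.2]
ee_rot: [[-0.771, 0.637, -0.0], [0.637, 0.771, -0.0], [-0.0, -0.0, -1.0]]
wrist_force: [-2.3, -1.5, 4.0]
width: 21.3
grip_force: 43.0
```

Scaled: 0.8 mm / 500 = 0.0016, 0.4 mm / 500 = 0.0008.

Emit:
{"fn": "jog_arm", "kwargs": {"commands": [0,0,0.0008,0,0,0,0.1,0,0,0.0016,0,0,0,0.1]}}

```text
clock: 16.0
tcp_pos: [520.9, -230.0, 136.3]
ee_rot: [[-0.771, 0.637, -0.0], [0.637, 0.771, 0.0], [0.0, -0.0, -1.0]]
wrist_force: [-2.1, -2.0, 4.7]
width: 21.6
grip_force: 43.0
```

Scaled: 0.8 mm / 500 = 0.0016, 0.4 mm / 500 = 0.0008.

Emit:
{"fn": "jog_arm", "kwargs": {"commands": [0,0,0.0008,0,0,0,0.1,0,0,0.0016,0,0,0,0.1]}}

```text
clock: 16.2
tcp_pos: [520.9, -230.0, 135.5]
ee_rot: [[-0.771, 0.637, -0.0], [0.637, 0.771, -0.0], [0.0, -0.0, -1.0]]
wrist_force: [-2.7, -1.5, 4.1]
width: 21.7
grip_force: 43.0
```

Emit:
{"fn": "jog_arm", "kwargs": {"commands": [0,0,0.0008,0,0,0,0.1,0,0,0.0016,0,0,0,0.1]}}

```text
clock: 16.4
tcp_pos: [521.0, -230.0, 135.1]
ee_rot: [[-0.771, 0.637, 0.0], [0.637, 0.771, -0.0], [-0.0, 0.0, -1.0]]
wrist_force: [-2.9, -0.8, 9.7]
width: 21.8
grip_force: 43.6
```

Force jumped to 9.7 N and the travel stopped short, which suggests the floor. One 0.2 mm step to confirm.

Scaled: 0.2 mm / 500 = 0.0004.

Emit:
{"fn": "jog_arm", "kwargs": {"commands": [0,0,0.0004,0,0,0,0.1,0,0,0.0004,0,0,0,0.1]}}

```text
clock: 16.6
tcp_pos: [521.0, -230.0, 135.2]
ee_rot: [[-0.771, 0.637, 0.001], [0.637, 0.771, -0.0], [-0.001, 0.0, -1.0]]
wrist_force: [-3.2, -1.3, 8.8]
width: 21.7
grip_force: 43.5
```

Run:
```python
from h import *
for i in range(4):
    snap('scene','scene7.png') if i==0 else env.snapshot('wrist');q=env.sense();print(q['tcp_pos'].round(2),q['wrist_force'].round(1))
```

```text
[ 520.96 -230.    135.13] [-2.5 -1.1  8.3]
[ 520.92 -230.03  135.11] [-2.4 -0.   8.6]
[ 520.95 -230.01  135.12] [-3.4 -0.2  8. ]
[ 520.93 -230.03  135.11] [-2.6 -0.   8.7]
```

Scaled: 0.3 mm / 500 = 0.0006.

Emit:
{"fn": "jog_arm", "kwargs": {"commands": [0,0,0.0006,0,0,0,0.1,0,0,0.0006,0,0,0,0.1]}}

```text
clock: 17.0
tcp_pos: [521.0, -230.0, 135.1]
ee_rot: [[-0.771, 0.637, 0.001], [0.637, 0.771, -0.0], [-0.001, 0.0, -1.0]]
wrist_force: [-3.8, 0.6, 9.7]
width: 21.7
grip_force: 43.7
```

The TCP stays at 135.1 while commanded 1 mm lower, so the tip is on the floor with only a few newtons on it. Depth is about 67 mm. Opening the fingers in place, then backing up.

Emit:
{"fn": "jog_arm", "kwargs": {"commands": [0,0,0,0,0,0,0.5,0,0,0,0,0,0,0.5,0,0,0,0,0,0,0.5,0,0,0,0,0,0,0.5,0,0,0,0,0,0,0.5]}}

```text
clock: 17.5
tcp_pos: [520.9, -229.9, 134.0]
ee_rot: [[-0.771, 0.637, -0.0], [0.637, 0.771, 0.0], [0.0, -0.0, -1.0]]
wrist_force: [-0.6, -0.3, 0.3]
width: 42.6
grip_force: 0.0
```

Run:
```python
from h import *
snap('scene','scene8.png');snap('side','side8.png');q=env.sense();print(q['tcp_pos'],q['width'],q['wrist_force'],q['clock'])
c=lambda n,x,y:cv2.resize(cv2.imread('pics/%s.png'%n)[y:y+120,x:x+120],(400,400),interpolation=2)
cv2.imwrite('pics/c8.png',np.hstack([c('scene8',140,220),c('side8',300,90)]))
```

```text
[ 520.90516693 -229.95827914  134.16826707] 42.68682470487994 [ 0.11545058 -0.08506782 -0.30529592] 17.6
```

View pics/c8.png

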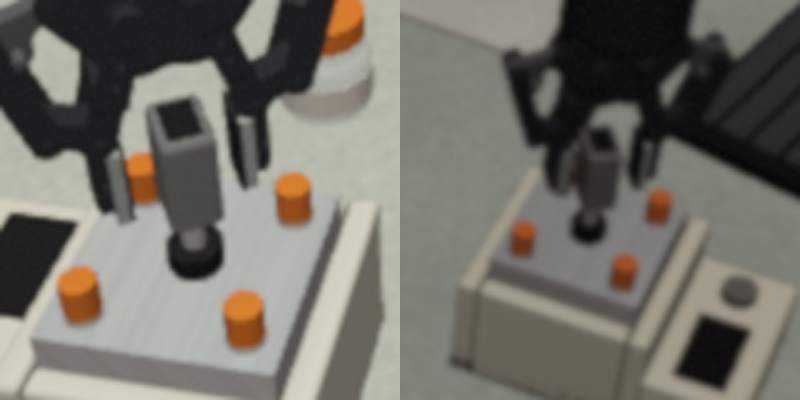

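The probe stands upright with its collar lying on the block (scene crop (195,250)). The fingers are open on both sides and clear of the caps. Retracting straight up.

Scaled: -120 mm / 500 = -0.24, -90 mm / 500 = -0.18.

Emit:
{"fn": "jog_arm", "kwargs": {"commands": [0,0,-0.016,0,0,0,0.5,0,0,-0.05,0,0,0,0.5,0,0,-0.11,0,0,0,0.5,0,0,-0.18,0,0,0,0.5,0,0,-0.24,0,0,0,0.5]}}

```text
clock: 18.1
tcp_pos: [520.8, -229.9, 256.7]
ee_rot: [[-0.771, 0.637, 0.001], [0.637, 0.771, -0.0], [-0.001, 0.0, -1.0]]
wrist_force: [1.0, -0.6, 0.2]
width: 43.1
grip_force: 0.0
```

Emit:
{"fn": "jog_arm", "kwargs": {"commands": [0,0,0,0,0,0,0.5,0,0,0,0,0,0,0.5,0,0,0,0,0,0,0.5,0,0,0,0,0,0,0.5]}}

```text
clock: 18.5
tcp_pos: [520.5, -229.8, 253.1]
ee_rot: [[-0.771, 0.637, -0.002], [0.637, 0.771, 0.001], [0.002, -0.001, -1.0]]
wrist_force: [0.3, 0.3, 0.3]
width: 42.6
grip_force: 0.0
```

Run:
```python
from h import *
snap('scene','scene9.png');q=env.sense();print(q['tcp_pos'],q['width'],q['wrist_force'],q['clock'])
a,b=load('scene8')['img'],load('scene9')['img']
# head's lower part + collar unchanged between before/after retreat?
x,y=180,255;d=cv2.absdiff(a,b)[y:y+60,x:x+30].max(2);print('diff px',(d>40).sum(),d.mean())
print(env.job_done())
```

```text
[ 520.58041851 -229.85007561  253.28334275] 42.96469536214671 [ 0.13743863 -0.61893839 -0.0133808 ] 18.55
diff px 28 5.695
the job is handed in; nothing more can be done
None
```

The thermometer stands upright and released in the centre well, with its tip felt down onto the floor (wrist force under 10 N) and the collar lying on the block at about 67 mm depth; the job was handed in at about 18.6 s and no verdict came back.

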